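# Set out the sample cartons on the risers

## Robot

A 6-joint arm with a two-finger parallel gripper is mounted at the origin on a cart in front of the work surface, level with it; the furniture and walls round the work are solid. World frame = base frame: x ahead of the robot, y to its left, z up, the work surface at z = 0. Lengths are in mm, angles in rad, forces in N, time in s.
With the tool pointing down it reaches from about 150 to 775 mm from the base axis. Payload 6.1 kg.
Tool frame: the origin (TCP) lies at the very end of the fingers, on their centre line; the grasp point (between the pads) lies 19 mm behind it; z points along the fingers, y is the line along which they close (so a half turn about z gives the same grasp; the last joint's range is limited). The gripper opens to 85 mm and grips with 20 to 120 N. Pads are 22 mm wide; open, the fingers measure 114 mm over their backs; the gripper's body (76 mm by 85 mm) begins 54 mm behind the grasp point. The pads swing forward as they close: fully open they stand 13 mm farther back than shut.
Start: joints at [-1.289, 0.126, -0.04, 1.405, 0, 1.571], TCP at [145.988, -504.277, 231.295] pointing down, gripper open.
Joint ranges: [-2.72, 2.72], [-0.95, 1.95], [-1.27, 1.35], [-1.78, 2.02], [-1.46, 1.47], [-3.14, 3.14]. Speed limits (rad/s): [2.39, 2.39, 3.01, 3.14, 3.14, 3.14].

## Interface

Orientations are given as a 3x3 rotation matrix whose columns are the frame's x, y, z axes.
In Python, from station import r, read_camera, camera_info gives the robot as it stands.
- The arm moves only by the tool carry_out, never from a script. Its argument "plan" is a list that holds one entry, the list of rows, each a list of 7 numbers: the shift along the tool's x, y, z in m, then the turn, a rotation vector about the tool's x, y, z in degrees, then the opening, from 0 (shut) to 1 (fully open). In form: [[[tx, ty, tz, wx, wy, wz, claw], ...]]. A call has 1 to 20 rows; each row shifts and turns the commanded pose from where the row before left it, along the tool's axes as they then stand; what a row does not reach is not made up. A row lasts 1/8 s, in which the tool goes at most 62.5 mm and 10.7 degrees, less where a joint would pass 70% of its speed; a pose out of reach is approached as far as the arm can. A call with a gripper value outside its range is refused whole. The fingers move at their own pace and stop on an object; "grip_force" is the grip in N (left out, the last holds). Time passes only in rows, so rows that do not move let the fingers close. It gives the time, the measured TCP pose, the force, the opening and the grip force at its end, in the units of the state.
- r.read_state(): the state, without advancing time (a new reading comes with each control period).
- read_camera(name): name is "side" or "top"; returns (picture, depth): 384x512x3 uint8, red, green, blue; 384x512 float32, mm along the optical axis (not along the pixel's ray), 0 where there is no reading.
- camera_info(name): a dict with "fx", "fy", "cx", "cy" (pixels), "dist_coeffs" ([k1, k2, p1, p2, k3] as OpenCV has them; the pictures are not rectified), "world_from_camera" (4x4, takes a point from camera to world coordinates). Camera axes: x right, y up, looking along -z (the intrinsics and any distortion apply to the point x, -y, -z); pixel columns grow to the right and rows downward; lengths in mm; the calibration is good to about 2 mm. A picture is of the moment at which its call begins. camera_info takes no time and is no camera call.
- r.close_job(): hands the job in; it is judged then, once.
The state is a dict: "t": time; "joint_positions": joint angles; "joint_vel": joint speeds; "joint_efforts": joint torques, N m; "tool_pos": TCP position; "tcp_rot": TCP orientation; "force": force on the tool from outside, world axes, zero at the start; "wrist_torque": the same for the moment, N m; "grip_width": opening from 0.0 (shut) to 1.0 (fully open); "finger_force": force on a finger pad.
Only numpy, scipy, OpenCV 4.12 (cv2) and the standard library are available. Lean on these libraries where they do the work, as an engineer would, in place of code of your own. Each camera call takes 0.05 s, during which the arm holds its last target. There are 200 camera calls.

## Task

Set out the three sample cartons on the wooden display risers by size: the smallest on the lowest riser, the middle one on the middle riser and the largest on the tallest, each upright, centred, with its broad side along the riser's long side. The honey tin left on the middle riser is in the way: stand it in the middle of the small white saucer. Tip nothing over, and leave the spice jar and the upturned white mug where they are.

Things in the scene. Friction and masses are not known exactly. Their poses are not given: they have to be found in the camera images.
- carton_small: the small one of three upright cream-coloured folding cartons with a dark plum band across the top of the front: 26 (x, thin) x 42 (y, broad) x 75 mm high, 45 g nominal. Origin: centre of its underside; z up. Stands on the counter at the start.
- carton_medium: the medium one of three upright cream-coloured folding cartons with an orange-brown band across the top of the front: 26 (x, thin) x 50 (y, broad) x 78 mm high, 45 g nominal. Origin: centre of its underside; z up. Stands on the counter at the start.
- carton_large: the large one of three upright cream-coloured folding cartons with a near-black band across the top of the front: 26 (x, thin) x 58 (y, broad) x 92 mm high, 45 g nominal. Origin: centre of its underside; z up. Stands on the counter at the start.
- riser_low: the lowest of three light wooden display blocks with a flat cork top: 64 (x) x 84 (y, long side) mm, 20 mm high, fixed. Origin: centre of its underside, so its top is 20 mm above it; z up.
- riser_mid: the middle of three light wooden display blocks with a flat cork top: 64 (x) x 84 (y, long side) mm, 45 mm high, fixed. Origin: centre of its underside, so its top is 45 mm above it; z up. The honey tin stands on it at the start.
- riser_high: the tallest of three light wooden display blocks with a flat cork top: 64 (x) x 84 (y, long side) mm, 70 mm high, fixed. Origin: centre of its underside, so its top is 70 mm above it; z up.
- honey_tin: round dark tin with an orange lid, 58 mm diameter, 60 mm high, 220 g nominal. Origin: centre of its underside; z up. Stands on the middle riser at the start. Between the risers and the saucer a fixed glass display case, 290 mm high, juts out from behind to within 550 mm of the robot's base axis (its near corner is 0.51 m ahead and 0.20 m to the right): carry things past in front of it or above it.
- saucer: small white round plate, 114 mm across, rim 14 mm high, flat inside 8 mm above its underside over the middle 75 mm; fixed. Origin: centre of its underside; z up.
- spice_jar: bystander: round glass jar with a grey-white lid, 58 mm diameter, 70 mm high, loose. Origin: centre of its underside.
- mug: bystander: white mug standing upside down, 65 x 95 mm over the handle, 50 mm high, loose. Origin: on its underside, the middle of that 65 x 95 mm extent; the handle points along its -y.
There are look-alikes about, which are no part of the job. What is shaped like the carton_small but purple or red is not meant.

How it is judged:
By the outcome, as a careful person would: the job done as asked, in the order asked, and still so for the second after the job is handed in, with the robot touching nothing.
It also fails if it takes over 136 s, if anything falls off the work surface, if the arm or the gripper's body presses on something with over 40 N, if the wrist force passes 120 N, or if a joint passes its speed limit or range.

## Working session

There is one attempt and no reset: what is moved stays moved. The work goes in short steps, Python scripts to look and compute and a tool call to move; the robot and the scene stay as the last step left them, time stands still between calls to the robot, and variables do not carry over. Pictures are saved under pics/ and viewed, at most 14 in all, crops included, and the job is handed in when it is done.

Besides the shell and the picture viewer there is one more tool, called after ">>>" as a command line: name --argument value ..., lists and objects as JSON in quotes. carry_out: Moves the arm, as the interface text tells. Its arguments: {"type":"object","properties":{"plan":{"type":"array","items":{"type":"array","items":{"type":"array","items":{"type":"number"}}}},"grip_force":{"type":"number"}},"required":["plan"]}

```bash
ls; mkdir -p pics; python3 - <<'E'
from station import r, read_camera, camera_info
import cv2,numpy as np
for n in("side","top"):
    p,d=read_camera(n); cv2.imwrite(f"pics/{n}0.png",cv2.resize(p[...,::-1],(800,600))); np.savez(f"{n}0.npz",p=p,d=d)
    print(n,camera_info(n), (d>0).mean())
print(r.read_state())
E
```

```text
pics
side {'fx': 485.6249407579675, 'fy': 485.6249407579675, 'cx': 255.30945931375297, 'cy': 190.20976224608938, 'dist_coeffs': array([-0.0522358,  0.       ,  0.       ,  0.       ,  0.       ]), 'world_from_camera': array([[ 9.97519209e-01,  3.98058221e-02, -5.80596602e-02,
         4.16773507e+02],
       [-7.03783334e-02,  5.46093286e-01, -8.34762849e-01,
        -1.29244359e+03],
       [-1.52243089e-03,  8.36778119e-01,  5.47540010e-01,
         8.87213472e+02],
       [ 0.00000000e+00,  0.00000000e+00,  0.00000000e+00,
         1.00000000e+00]])} 0.8692881266276041
top {'fx': 429.26358498239426, 'fy': 429.26358498239426, 'cx': 252.29912621541735, 'cy': 185.81706808224547, 'dist_coeffs': array([-0.01276014,  0.        ,  0.        ,  0.        ,  0.        ]), 'world_from_camera': array([[ 2.54898032e-02,  9.84782892e-01, -1.71909643e-01,
         2.83650517e+02],
       [-9.99554250e-01,  2.24333884e-02, -1.96988602e-02,
        -5.86146791e+01],
       [-1.55425848e-02,  1.72335134e-01,  9.84915747e-01,
         1.26956084e+03],
       [ 0.00000000e+00,  0.00000000e+00,  0.00
[... 183 characters left out ...]
-05,  1.57079919e+00]), 'joint_vel': array([-0.00109092, -0.00146287,  0.00285614, -0.00203043,  0.00096892,
        0.00332594]), 'joint_efforts': array([ 4.78715428e-04, -4.36904776e+01,  3.53605056e+01,  1.37074606e-02,
        6.75529623e-05, -6.17845956e-06]), 'tool_pos': array([ 145.90609687, -503.95979506,  230.61999488]), 'tcp_rot': array([[ 9.60557524e-01,  2.78081129e-01, -3.59476892e-04],
       [ 2.78081360e-01, -9.60556593e-01,  1.33725224e-03],
       [ 2.65667150e-05, -1.38447153e-03, -9.99999041e-01]]), 'force': array([-0.18014822, -0.27846745,  0.18861096]), 'wrist_torque': array([-0.00129939, -0.01306505, -0.07001155]), 'finger_force': 0.0, 'grip_width': 0.9993507221840428}
```

View pics/top0.png

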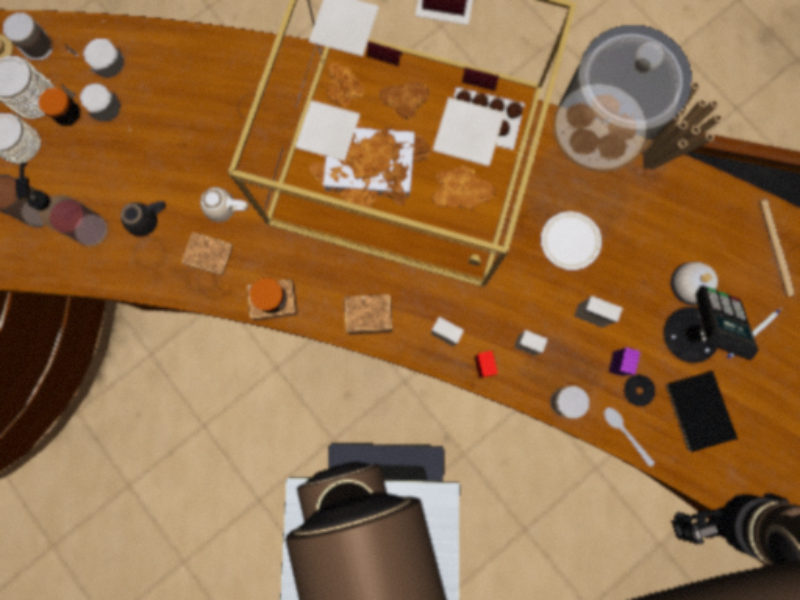

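View pics/side0.png

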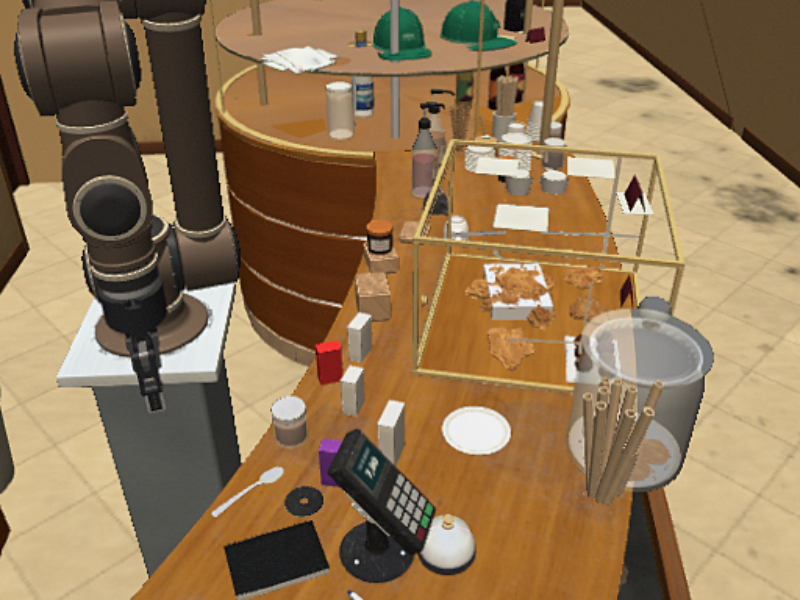

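The top view shows the cartons at about (447,330), (533,341) and (602,309), and the risers at (207,252), (272,298, with the tin) and (368,314). The saucer is at (571,240), the spice jar at (571,402) and the mug at (218,203). The red (487,364) and purple (627,361) boxes are look-alikes. Next I measure them.

```bash
cat > h.py <<'E'
import numpy as np,cv2
from station import r, read_camera, camera_info
def rays(n,uv):
    c=camera_info(n);K=np.array([[c['fx'],0,c['cx']],[0,c['fy'],c['cy']],[0,0,1]])
    q=cv2.undistortPoints(np.asarray(uv,float).reshape(-1,1,2),K,c['dist_coeffs'])[:,0]
    M=c['world_from_camera']
    return M[:3,3],np.c_[q[:,0],-q[:,1],-np.ones(len(q))]@M[:3,:3].T
def plane(n,uv,z):
    o,d=rays(n,uv);return (o+d*((z-o[2])/d[:,2])[:,None])[:,:2]
def cloud(n,d):
    h,w=d.shape;u,v=np.meshgrid(np.arange(w),np.arange(h));o,D=rays(n,np.c_[u.ravel(),v.ravel()])
    P=o+D*d.reshape(-1,1);P[d.ravel()<=0]=np.nan;return P.reshape(h,w,3)
def pix(n,P):
    c=camera_info(n);K=np.array([[c['fx'],0,c['cx']],[0,c['fy'],c['cy']],[0,0,1]])
    M=np.linalg.inv(c['world_from_camera']);q=np.atleast_2d(P)@M[:3,:3].T+M[:3,3]
    return cv2.projectPoints(q*[1,-1,-1],np.zeros(3),np.zeros(3),K,c['dist_coeffs'])[0][:,0]
def blob(n,m,seed,z,rad=24):
    """component of mask nearest seed -> world rect at plane z, and moments"""
    m=m.astype(np.uint8);v,u=np.mgrid[:m.shape[0],:m.shape[1]]
    m=m*(np.hypot(u-seed[0],v-seed[1])<rad)
    k,L,S,C=cv2.connectedComponentsWithStats(m.astype(np.uint8),connectivity=4)
    if k<2:return None
    i=1+np.argmax(S[1:,4]);vv,uu=np.nonzero(L==i);X=plane(n,np.c_[uu,vv],z);c=X.mean(0)
    w,V=np.linalg.eigh(np.cov((X-c).T))
    a=np.degrees(np.arctan2(V[1,1],V[0,1]))%180
    return c.round(1),round(a,1),np.sqrt(12*w[::-1]).round(1),len(uu)
E
cat > m1.py <<'E'
from h import *
f=np.load("top0.npz");p,d=f['p'],f['d'];P=cloud("top",d);Z=P[...,2]
print("counter z",np.nanmedian(Z[160:200,340:350]))
s=1/1.5625
for nm,u,v in [("cA",447,330),("cB",533,341),("cC",602,309),("rA",207,252),("rB",272,298),("rC",368,314),("tin",267,295),("jar",571,402),("mug",218,203)]:
    u,v=int(u*s),int(v*s);w=Z[v-8:v+9,u-8:u+9];h=np.nanpercentile(w,90);h=np.nanmedian(w[w>h-6])
    m=np.abs(Z-h)<8
    print(nm,round(float(h),1),blob("top",m,(u,v),h))
u,v=int(571*s),int(240*s)
for lo in(5,9):print("saucer",blob("top",(Z>lo)&(Z<25),(u,v),14,rad=27))
print(P[int(160),int(310)])
E
python3 m1.py; python3 - <<'E'
import cv2,numpy as np
f=np.load("top0.npz")['p'][...,::-1];g=np.load("side0.npz")['p'][...,::-1]
a=cv2.resize(f[180:260,260:420],(800,400),interpolation=2);b=cv2.resize(g[190:320,170:350],(800,578),interpolation=2)[:,:]
cv2.imwrite("pics/c1.png",b)
E
```

```text
counter z -0.16540298982351942
cA 78.1 (array([ 423.7, -131.5]), np.float64(62.9), array([49.9, 27.1]), 172)
cB 74.7 (array([ 407. , -284.3]), np.float64(67.3), array([43.2, 27.5]), 153)
cC 92.1 (array([ 466.2, -405.9]), np.float64(69.6), array([59.6, 28.7]), 221)
rA 20.3 (array([567.6, 329.1]), np.float64(74.3), array([84. , 63.4]), 564)
rB 104.8 (array([477.3, 192. ]), np.float64(66.0), array([52.2, 50.3]), 353)
rC 70.1 (array([452.4,  12.2]), np.float64(93.6), array([83.3, 63.6]), 653)
tin 104.8 (array([477.3, 192. ]), np.float64(66.0), array([52.2, 50.3]), 353)
jar 70.2 (array([ 302.4, -353.7]), np.float64(90.6), array([49.3, 48.6]), 336)
mug 48.2 (array([666.2, 315.4]), np.float64(58.1), array([42.5, 41.3]), 194)
saucer (array([ 610.4, -370.4]), np.float64(110.1), array([101.1, 100.3]), 1044)
saucer (array([ 612.4, -371.1]), np.float64(144.0), array([121.2, 118.7]), 506)
[ 585.64656169 -204.53620766   12.2506955 ]
```

View pics/c1.png

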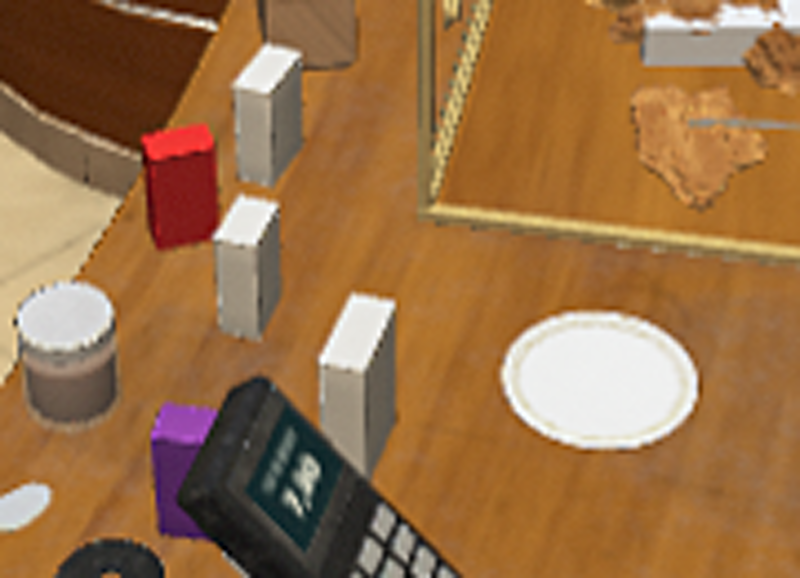

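This crop confirms which carton is which. Their top sizes and heights are medium 50×27×78 at top px (447,330), small 43×27×75 at (533,341) and large 60×29×92 at (602,309). All three are cream; red and purple are excluded. I cross-check with the side view and then start moving.

```bash
cat > m2.py <<'E'
from h import *
import sys
def run(tag,items):
    for n in("top","side"):
        f=np.load(f"{n}{tag}.npz");P=cloud(n,f['d']);Z=P[...,2]
        for nm,x,y,z,R in items:
            m=(abs(Z-z)<4)&(np.hypot(P[...,0]-x,P[...,1]-y)<R)
            print(n,nm,blob(n,m,pix(n,[x,y,z])[0],z,60))
if __name__=="__main__":
    run("0",[("med",424,-131,78,40),("small",407,-284,75,40),("large",466,-406,92,45),("low",568,329,20,65),("high",452,12,70,65),("tin",477,192,105,45)])
    for n in("top","side"):
        f=np.load(f"{n}0.npz");P=cloud(n,f['d'])
        m=(f['p'].min(2)>165)&(np.hypot(P[...,0]-611,P[...,1]+371)<75)&(P[...,2]<30)
        print(n,"saucer",blob(n,m,pix(n,[611,-371,12])[0],12,60))
        m=(abs(P[...,2]-45)<4)&(np.hypot(P[...,0]-477,P[...,1]-188)<62)
        v,u=np.nonzero(m);X=plane(n,np.c_[u,v],45).astype(np.float32)
        print(n,"mid",cv2.minAreaRect(X),len(X))
    s=1/1.5625
    print("case base",plane("top",[[485*s,280*s],[268*s,222*s]],0).round())
    print("case top",plane("top",[[505*s,250*s],[238*s,175*s],[570*s,5*s]],290).round())
E
python3 m2.py
```

```text
top med (array([ 423.6, -132. ]), np.float64(64.0), array([50.4, 26. ]), 157)
top small (array([ 407.3, -283.8]), np.float64(69.5), array([42.9, 26.9]), 135)
top large (array([ 466.4, -406.4]), np.float64(68.4), array([58.8, 27.3]), 195)
top low (array([568. , 330.4]), np.float64(70.1), array([79.5, 61.4]), 453)
top high (array([453.8,  13.2]), np.float64(92.8), array([80.1, 59.8]), 545)
top tin (array([477.3, 192.7]), np.float64(80.1), array([51.3, 48.8]), 316)
side med (array([ 423.5, -134.3]), np.float64(66.7), array([50.2, 28.2]), 93)
side small (array([ 406. , -287.6]), np.float64(67.8), array([46.9, 27.4]), 109)
side large (array([ 465.3, -409.6]), np.float64(68.5), array([61. , 26.9]), 180)
side low (array([554. , 326.5]), np.float64(72.6), array([83.5, 33.3]), 84)
side high (array([453.1,   7.7]), np.float64(91.1), array([81.1, 58.7]), 241)
side tin (array([476.5, 188.2]), np.float64(73.3), array([55.2, 50.6]), 111)
top saucer (array([ 609.6, -369.6]), np.float64(92.8), array([98. , 96.7]), 1062)
top mid ((477.823974609375, 195.17864990234375), (63.63778305053711, 82.76589965820312), 10.933103561401367) 177
side saucer (array([ 609.2, -369.5]), np.float64(74.1), array([100.3,  98.6]), 1050)
side mid ((476.45526123046875, 189.24069213867188), (63.461734771728516, 80.81610107421875), 8.26998233795166) 73
case base [[ 529. -207.]
 [ 636.  218.]]
case top [[ 520. -203.]
 [ 629.  206.]
 [ 924. -309.]]
```

>>> carry_out --plan '[[[0, 0, 0, 0, 0, -10, 1], [0, 0, 0, 0, 0, -10, 1], [0, 0, 0, 0, 0, -10, 1], [0, 0, 0, 0, 0, -10, 1], [0, 0, 0, 0, 0, -10, 1], [0, 0, 0, 0, 0, -10, 1]]]' --grip_force 30

```text
t: 0.85
tool_pos: [145.9, -504.0, 230.8]
tcp_rot: [[0.234, 0.972, -0.0], [0.972, -0.234, 0.001], [0.001, -0.0, -1.0]]
force: [0.2, -0.4, 0.2]
grip_width: 1.001
finger_force: 0.0
```

>>> carry_out --plan '[[[0.0377, 0.008, 0, 0, 0, 0, 1], [0.0377, 0.008, 0, 0, 0, 0, 1], [0.0377, 0.008, 0, 0, 0, 0, 1], [0.0377, 0.008, 0, 0, 0, 0, 1], [0.0377, 0.008, 0, 0, 0, 0, 1], [0.0377, 0.008, 0, 0, 0, 0, 1], [0.0377, 0.008, 0, 0, 0, 0, 1], [0.0377, 0.008, 0, 0, 0, 0, 1], [0.0377, 0.008, 0, 0, 0, 0, 1], [0.0377, 0.008, 0, 0, 0, 0, 1], [0.0377, 0.008, 0, 0, 0, 0, 1], [0.0377, 0.008, 0, 0, 0, 0, 1], [0.0377, 0.008, 0, 0, 0, 0, 1], [0.0377, 0.008, 0, 0, 0, 0, 1], [0.0377, 0.008, 0, 0, 0, 0, 1], [0.0377, 0.008, 0, 0, 0, 0, 1], [0.0377, 0.008, 0, 0, 0, 0, 1], [0.0377, 0.008, 0, 0, 0, 0, 1], [0.0377, 0.008, 0, 0, 0, 0, 1], [0.0377, 0.008, 0, 0, 0, 0, 1]]]'

```text
t: 3.35
tool_pos: [482.1, 190.7, 230.9]
tcp_rot: [[0.239, 0.971, -0.001], [0.971, -0.239, -0.0], [-0.001, -0.001, -1.0]]
force: [0.2, -0.1, 0.3]
grip_width: 1.002
finger_force: 0.0
```

>>> carry_out --plan '[[[0, 0, 0.03, 0, 0, 0, 1], [0, 0, 0.03, 0, 0, 0, 1], [0, 0, 0.03, 0, 0, 0, 1], [0, 0, 0, 0, 0, 0, 1]]]'

```text
t: 3.85
tool_pos: [480.1, 188.8, 138.9]
tcp_rot: [[0.239, 0.971, -0.005], [0.971, -0.239, -0.002], [-0.003, -0.004, -1.0]]
force: [-0.2, 0.0, 1.1]
grip_width: 0.998
finger_force: 0.0
```

>>> carry_out --plan '[[[0.0024, -0.0036, 0, 0, 0, 0, 1], [0, 0, 0.02, 0, 0, 0, 1], [0, 0, 0.02, 0, 0, 0, 1], [0, 0, 0.019, 0, 0, 0, 1], [0, 0, 0.017, 0, 0, 0, 1], [0, 0, 0, 0, 0, 0, 1], [0, 0, 0, 0, 0, 0, 1]]]'

```text
t: 4.72
tool_pos: [479.5, 192.9, 66.2]
tcp_rot: [[0.239, 0.971, 0.001], [0.971, -0.239, 0.0], [0.001, 0.001, -1.0]]
force: [-0.2, -0.1, 0.4]
grip_width: 0.999
finger_force: 0.0
```

>>> carry_out --plan '[[[-0.0005, -0.0022, 0, 0, 0, 0, 1], [0, 0, 0, 0, 0, 0, 0.6], [0, 0, 0, 0, 0, 0, 0.4], [0, 0, 0, 0, 0, 0, 0.4], [0, 0, 0, 0, 0, 0, 0.4], [0, 0, 0, 0, 0, 0, 0.4], [0, 0, 0, 0, 0, 0, 0.4], [0, 0, 0, 0, 0, 0, 0.4]]]' --grip_force 35

```text
t: 5.72
tool_pos: [476.9, 192.9, 65.9]
tcp_rot: [[0.239, 0.971, 0.001], [0.971, -0.239, 0.001], [0.001, 0.001, -1.0]]
force: [-2.5, -0.0, 5.0]
grip_width: 0.671
finger_force: 37.8
```

>>> carry_out --plan '[[[0, 0, -0.01, 0, 0, 0, 0.4], [0, 0, -0.025, 0, 0, 0, 0.4], [0, 0, -0.03, 0, 0, 0, 0.4], [0, 0, -0.02, 0, 0, 0, 0.4], [0, 0, 0, 0, 0, 0, 0.4], [-0.0332, 0.0013, 0, 0, 0, 0, 0.4], [-0.0332, 0.0013, 0, 0, 0, 0, 0.4], [-0.0332, 0.0013, 0, 0, 0, 0, 0.4], [-0.0332, 0.0013, 0, 0, 0, 0, 0.4], [-0.0332, 0.0013, 0, 0, 0, 0, 0.4], [-0.0332, 0.0013, 0, 0, 0, 0, 0.4], [-0.0332, 0.0013, 0, 0, 0, 0, 0.4], [-0.0332, 0.0013, 0, 0, 0, 0, 0.4], [-0.0332, 0.0013, 0, 0, 0, 0, 0.4], [-0.0332, 0.0013, 0, 0, 0, 0, 0.4], [-0.0332, 0.0013, 0, 0, 0, 0, 0.4], [-0.0332, 0.0013, 0, 0, 0, 0, 0.4], [-0.0332, 0.0013, 0, 0, 0, 0, 0.4], [0, 0, 0, 0, 0, 0, 0.4]]]'

```text
t: 8.1
tool_pos: [388.8, -231.7, 149.0]
tcp_rot: [[0.243, 0.97, -0.002], [0.97, -0.243, 0.001], [0.0, -0.002, -1.0]]
force: [0.6, 0.3, -1.1]
grip_width: 0.669
finger_force: 37.9
```

>>> carry_out --plan '[[[-0.0308, 0.0115, 0, 0, 0, 0, 0.4], [-0.0308, 0.0115, 0, 0, 0, 0, 0.4], [-0.0308, 0.0115, 0, 0, 0, 0, 0.4], [0.0018, 0.0304, 0, 0, 0, 0, 0.4], [0.0018, 0.0304, 0, 0, 0, 0, 0.4], [0.0018, 0.0304, 0, 0, 0, 0, 0.4], [0.0018, 0.0304, 0, 0, 0, 0, 0.4], [0.0018, 0.0304, 0, 0, 0, 0, 0.4], [0.0018, 0.0304, 0, 0, 0, 0, 0.4], [0.0018, 0.0304, 0, 0, 0, 0, 0.4], [0, 0, 0, 0, 0, 0, 0.4], [0, 0, 0, 0, 0, 0, 0.4]]]'

```text
t: 9.6
tool_pos: [610.3, -366.1, 149.2]
tcp_rot: [[0.239, 0.971, -0.002], [0.971, -0.239, 0.001], [0.001, -0.002, -1.0]]
force: [-0.3, -0.7, -2.1]
grip_width: 0.667
finger_force: 38.3
```

```bash
cat > snap.py <<'E'
from h import *
import sys
for n in("side","top"):
    p,d=read_camera(n); np.savez(f"{n}{sys.argv[1]}.npz",p=p,d=d)
E
cat > look.py <<'E'
from h import *
import sys
n,t,x0,y0,x1,y1=sys.argv[1:3]+[int(a) for a in sys.argv[3:]]
p=np.load(f"{n}{t}.npz")['p'][y0:y1,x0:x1,::-1];k=min(800/(x1-x0),600/(y1-y0))
cv2.imwrite(f"pics/{n}{t}c{x0}.png",cv2.resize(p,None,fx=k,fy=k,interpolation=2))
E
python3 snap.py 1; python3 look.py side 1 200 150 400 300
python3 -c "
from h import *
s=r.read_state();print(s['tool_pos'],s['tcp_rot'])
f=np.load('top1.npz');P=cloud('top',f['d'])
m=(abs(P[...,2]-45)<6)&(np.hypot(P[...,0]-477,P[...,1]-193)<65)
print(blob('top',m,pix('top',[477,193,45])[0],45,60)); v,u=np.nonzero(m);print(cv2.minAreaRect(plane('top',np.c_[u,v],45).astype(np.float32)))
"
```

```text
[ 610.03077616 -366.54919377  150.11197904] [[ 2.39473228e-01  9.70902633e-01 -8.06610528e-04]
 [ 9.70902935e-01 -2.39472923e-01  4.57396749e-04]
 [ 2.50926328e-04 -8.92674806e-04 -9.99999570e-01]]
(array([478.2, 195.7]), np.float64(99.0), array([82.5, 63.1]), 594)
((478.1641845703125, 195.0149383544922), (63.05121994018555, 83.79196166992188), 9.556611061096191)
```

View pics/side1c200.png

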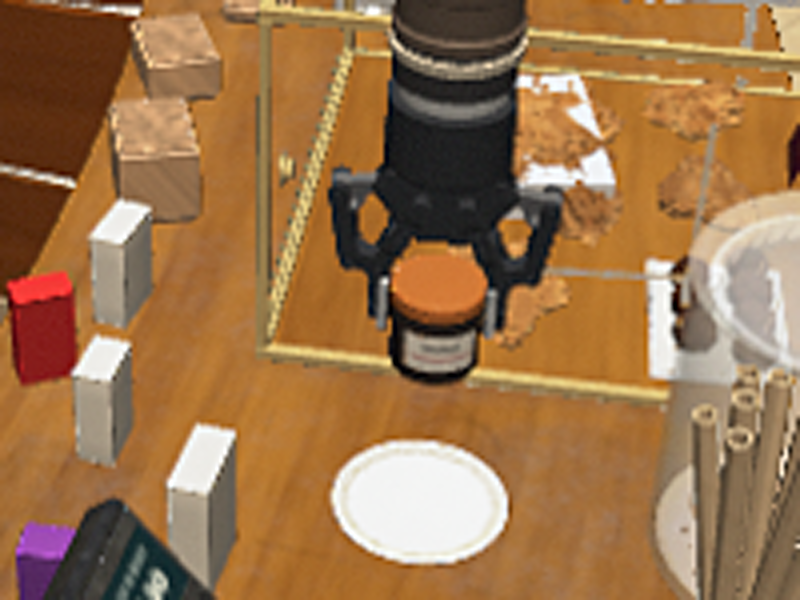

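The crop shows the tin held upright at (440,315), above and just left of the saucer at (420,500). Now I lower it.

>>> carry_out --plan '[[[-0.0025, 0, 0, 0, 0, 0, 0.4], [0, 0, 0.025, 0, 0, 0, 0.4], [0, 0, 0.025, 0, 0, 0, 0.4], [0, 0, 0.025, 0, 0, 0, 0.4], [0, 0, 0.02, 0, 0, 0, 0.4], [0, 0, 0.012, 0, 0, 0, 0.4], [0, 0, 0.006, 0, 0, 0, 0.4], [0, 0, 0, 0, 0, 0, 0.4], [0, 0, 0, 0, 0, 0, 0.4]]]'

```text
t: 10.82
tool_pos: [610.6, -369.8, 38.3]
tcp_rot: [[0.239, 0.971, 0.001], [0.971, -0.239, -0.001], [-0.0, 0.001, -1.0]]
force: [-0.2, -0.8, -2.2]
grip_width: 0.67
finger_force: 38.3
```

>>> carry_out --plan '[[[0.0005, -0.001, 0.004, 0, 0, 0, 0.4], [0, 0, 0.003, 0, 0, 0, 0.4], [0, 0, 0, 0, 0, 0, 0.4], [0, 0, 0, 0, 0, 0, 0.4]]]'

```text
t: 11.32
tool_pos: [609.3, -368.7, 30.3]
tcp_rot: [[0.239, 0.971, -0.0], [0.971, -0.239, 0.0], [0.0, -0.0, -1.0]]
force: [-0.4, -0.0, -1.7]
grip_width: 0.67
finger_force: 38.3
```

>>> carry_out --plan '[[[0, 0, 0.001, 0, 0, 0, 0.4], [0, 0, 0.001, 0, 0, 0, 0.4], [0, 0, 0, 0, 0, 0, 0.4]]]'

```text
t: 11.7
tool_pos: [609.4, -368.9, 28.9]
tcp_rot: [[0.239, 0.971, 0.001], [0.971, -0.239, -0.0], [-0.0, 0.001, -1.0]]
force: [-1.8, 0.8, 3.9]
grip_width: 0.668
finger_force: 38.6
```

>>> carry_out --plan '[[[0, 0, 0, 0, 0, 0, 0.8], [0, 0, 0, 0, 0, 0, 0.95], [0, 0, 0, 0, 0, 0, 0.95], [0, 0, -0.02, 0, 0, 0, 0.95], [0, 0, -0.03, 0, 0, 0, 0.95], [0, 0, -0.03, 0, 0, 0, 0.95], [0, 0, -0.03, 0, 0, 8, 0.95], [0, 0, 0, 0, 0, 0, 0.95], [0.0005, -0.0274, 0, 0, 0, 0, 0.7], [0.0005, -0.0274, 0, 0, 0, 0, 0.7], [0.0005, -0.0274, 0, 0, 0, 0, 0.7], [0.0005, -0.0274, 0, 0, 0, 0, 0.7], [0.0005, -0.0274, 0, 0, 0, 0, 0.7], [0.0005, -0.0274, 0, 0, 0, 0, 0.7], [0.0005, -0.0274, 0, 0, 0, 0, 0.7], [0.0005, -0.0274, 0, 0, 0, 0, 0.7], [0, 0, 0, 0, 0, 0, 0.7], [0, 0, 0, 0, 0, 0, 0.7]]]'

```text
t: 13.95
tool_pos: [407.7, -283.7, 137.9]
tcp_rot: [[0.372, 0.928, 0.0], [0.928, -0.372, -0.0], [0.0, 0.0, -1.0]]
force: [0.2, 0.6, 0.3]
grip_width: 0.7
finger_force: 0.0
```

```bash
python3 snap.py 2; python3 look.py side 2 190 170 390 320
python3 -c "
from h import *
s=r.read_state();print(s['tool_pos'],s['tcp_rot'][0],s['grip_width'])
f=np.load('top2.npz');P=cloud('top',f['d'])
m=(abs(P[...,2]-68)<5)&(np.hypot(P[...,0]-609,P[...,1]+370)<45)
print(blob('top',m,pix('top',[609,-370,68])[0],68,60))
m=(abs(P[...,2]-75)<4)&(np.hypot(P[...,0]-407,P[...,1]+284)<45)
print(blob('top',m,pix('top',[407,-284,75])[0],75,60))
"
```

```text
[ 408.0371262  -283.79786616  137.92985002] [3.71738400e-01 9.28337525e-01 3.03664851e-05] 0.6984188241647087
(array([ 611.5, -368.6]), np.float64(131.9), array([51.8, 49.6]), 299)
(array([ 411.2, -275. ]), np.float64(164.1), array([27.5, 22.8]), 73)
```

View pics/side2c190.png

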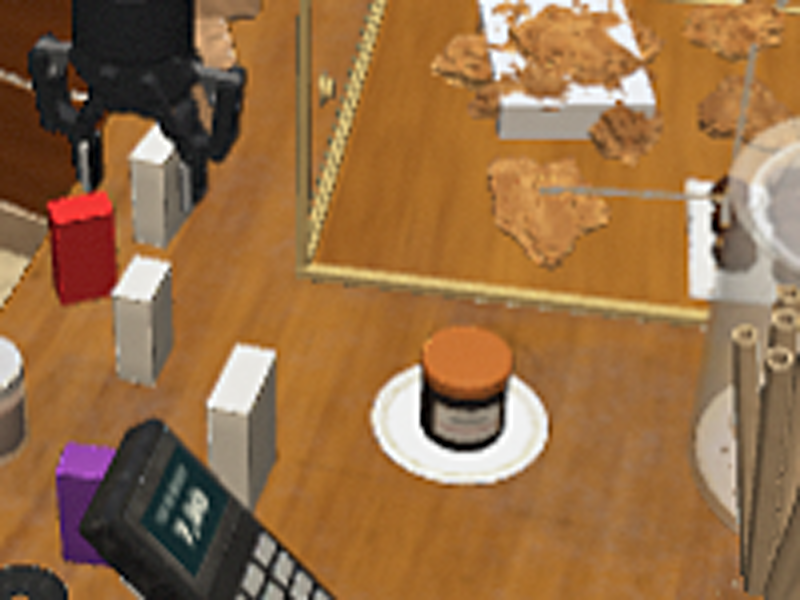

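The tin stands upright in the middle of the saucer, at crop (467,385). The gripper is above the small carton, crop (145,315). Next I lower and grip it.

>>> carry_out --plan '[[[0, -0.0005, 0.025, 0, 0, 0, 0.7], [0, 0, 0.025, 0, 0, 0, 0.7], [0, 0, 0.025, 0, 0, 0, 0.7], [0, 0, 0.02, 0, 0, 0, 0.7], [0, 0, 0.01, 0, 0, 0, 0.7], [0, 0, 0, 0, 0, 0, 0.7], [0, 0, 0, 0, 0, 0, 0.5], [0, 0, 0, 0, 0, 0, 0.35], [0, 0, 0, 0, 0, 0, 0.2], [0, 0, 0, 0, 0, 0, 0.1], [0, 0, 0, 0, 0, 0, 0.1], [0, 0, 0, 0, 0, 0, 0.1]]]' --grip_force 25

```text
t: 15.55
tool_pos: [407.3, -283.6, 34.0]
tcp_rot: [[0.372, 0.928, 0.001], [0.928, -0.372, -0.001], [-0.0, 0.001, -1.0]]
force: [0.5, 0.3, 6.1]
grip_width: 0.305
finger_force: 31.1
```

>>> carry_out --plan '[[[0, 0, -0.01, 0, 0, 0, 0.1], [0, 0, -0.03, 0, 0, 0, 0.1], [0, 0, -0.035, 0, 0, 0, 0.1], [0, 0, -0.03, 0, 0, 0, 0.1], [0, 0, -0.02, 0, 0, 0, 0.1], [0.0333, -0.0159, 0, 0, 0, 0, 0.1], [0.0333, -0.0159, 0, 0, 0, 0, 0.1], [0.0333, -0.0159, 0, 0, 0, 0, 0.1], [0.0333, -0.0159, 0, 0, 0, 0, 0.1], [0.0333, -0.0159, 0, 0, 0, 0, 0.1], [0.035, -0.0086, 0, 0, 0, 0, 0.1], [0.035, -0.0086, 0, 0, 0, 0, 0.1], [0.035, -0.0086, 0, 0, 0, 0, 0.1], [0.035, -0.0086, 0, 0, 0, 0, 0.1], [0.035, -0.0086, 0, 0, 0, 0, 0.1], [0.035, -0.0086, 0, 0, 0, 0, 0.1], [0.035, -0.0086, 0, 0, 0, 0, 0.1], [0, 0, 0, 0, 0, 0, 0.1], [0, 0, 0, 0, 0, 0, 0.1]]]'

```text
t: 17.92
tool_pos: [430.0, 150.3, 158.3]
tcp_rot: [[0.372, 0.928, -0.001], [0.928, -0.372, -0.001], [-0.001, -0.0, -1.0]]
force: [0.2, 0.0, -0.4]
grip_width: 0.301
finger_force: 30.4
```

```bash
python3 -c "
from h import *
s=r.read_state();print(s['tool_pos'],s['tcp_rot'][0],s['grip_width'])
for t in '012':
  f=np.load(f'top{t}.npz');P=cloud('top',f['d'])
  for nm,x,y,z in [('low',568,330,20),('mid',478,195,45),('high',453,12,70)]:
   for tol in (5,7):
    m=(abs(P[...,2]-z)<tol)&(np.hypot(P[...,0]-x,P[...,1]-y)<60)
    v,u=np.nonzero(m);q=cv2.minAreaRect(plane('top',np.c_[u,v],z).astype(np.float32))
    print(t,nm,np.round([*q[0],*q[1],q[2]],1),blob('top',m,pix('top',[x,y,z])[0],z,60))
"
```

```text
[430.04455316 150.30389386 158.30065898] [ 3.71908504e-01  9.28269192e-01 -6.10030443e-04] 0.30061570265533594
0 low [567.8 329.   83.9  63.1  73.9] (array([567.8, 330.1]), np.float64(70.9), array([81.2, 62. ]), 507)
0 low [567.7 329.   84.1  63.4  73.7] (array([567.7, 329.1]), np.float64(73.6), array([83.6, 63.2]), 560)
0 mid [477.7 195.1  64.1  82.9  10.6] (array([453.5, 217.3]), np.float64(73.4), array([46.7, 20. ]), 68)
0 mid [477.8 195.3  64.   83.3  10.4] (array([471.7, 187.5]), np.float64(113.1), array([108. ,  67.5]), 235)
0 high [452.5  12.3  63.9  82.2   4.1] (array([453.1,  13.1]), np.float64(91.0), array([81.4, 61.2]), 592)
0 high [452.5  12.2  63.9  82.5   4.1] (array([452.5,  12.4]), np.float64(92.6), array([83. , 62.8]), 641)
1 low [567.9 328.6  84.5  63.2  74.4] (array([567.9, 329.5]), np.float64(74.2), array([82.3, 62. ]), 521)
1 low [567.6 328.3  85.3  63.6  74.4] (array([567.8, 329.3]), np.float64(77.3), array([83.2, 62.9]), 555)
1 mid [478.2 195.   63.   83.8   9.6] (array([478.4, 195.5]), np.float64(96.6), array([81.9, 62.5]), 566)
1 mid [478.4 195.1  63.5  83.9 
[... 226 characters left out ...]
y([453.1,  12.1]), np.float64(91.3), array([83.3, 62.1]), 631)
2 low [567.8 329.4  82.8  63.   75.3] (array([568.3, 330.3]), np.float64(74.9), array([80.6, 62. ]), 507)
2 low [567.4 329.   84.2  64.   74. ] (array([567.8, 329.6]), np.float64(74.2), array([83.1, 63.4]), 555)
2 mid [478.1 195.1  63.9  83.5   9.3] (array([478.1, 195.5]), np.float64(96.5), array([81.1, 61.5]), 548)
2 mid [478.2 195.1  63.9  83.6   9.6] (array([477.8, 195.5]), np.float64(96.9), array([82.5, 63.4]), 604)
2 high [452.5  12.6  63.9  82.2   4.2] (array([452.8,  12.5]), np.float64(95.9), array([81.3, 62.5]), 601)
2 high [452.6  12.4  63.9  82.8   4.2] (array([452.4,  12.6]), np.float64(94.8), array([83. , 63.7]), 649)
```

>>> carry_out --plan '[[[0.031, 0.0088, 0, 0, 0, 0, 0.1], [0.031, 0.0088, 0, 0, 0, 0, 0.1], [0.031, 0.0088, 0, 0, 0, 0, 0.1], [0.031, 0.0088, 0, 0, 0, 0, 0.1], [0.031, 0.0088, 0, 0, 0, 0, 0.1], [0.031, 0.0088, 0, 0, 0, 0, 0.1], [0.031, 0.0088, 0, 0, 0, 0, 0.1], [0, 0, 0.02, 0, 0, -6, 0.1], [0, 0, 0.03, 0, 0, 0, 0.1], [0, 0, 0.025, 0, 0, 0, 0.1], [0, 0, 0, 0, 0, 0, 0.1], [0, 0, 0, 0, 0, 0, 0.1]]]'

```text
t: 19.42
tool_pos: [569.0, 328.5, 84.5]
tcp_rot: [[0.274, 0.962, 0.001], [0.962, -0.274, 0.0], [0.001, 0.001, -1.0]]
force: [1.1, -0.2, 0.3]
grip_width: 0.304
finger_force: 30.4
```

>>> carry_out --plan '[[[0.0003, -0.0013, 0.012, 0, 0, 0, 0.1], [0, 0, 0.01, 0, 0, 0, 0.1], [0, 0, 0.005, 0, 0, 0, 0.1], [0, 0, 0, 0, 0, 0, 0.1], [0, 0, 0, 0, 0, 0, 0.1]]]'

```text
t: 20.05
tool_pos: [567.3, 329.9, 56.5]
tcp_rot: [[0.273, 0.962, 0.0], [0.962, -0.273, 0.0], [0.0, 0.0, -1.0]]
force: [0.2, 0.6, -0.3]
grip_width: 0.3
finger_force: 30.4
```

>>> carry_out --plan '[[[-0.0005, 0.0003, 0.0015, 0, 0, 0, 0.1], [0, 0, 0.001, 0, 0, 0, 0.1], [0, 0, 0, 0, 0, 0, 0.1], [0, 0, 0, 0, 0, 0, 0.1]]]'

```text
t: 20.55
tool_pos: [567.6, 329.3, 54.1]
tcp_rot: [[0.273, 0.962, 0.001], [0.962, -0.273, 0.0], [0.0, 0.0, -1.0]]
force: [-0.2, 0.5, 1.5]
grip_width: 0.3
finger_force: 30.5
```

>>> carry_out --plan '[[[0, 0, 0, 0, 0, 0, 0.35], [0, 0, 0, 0, 0, 0, 0.5], [0, 0, 0, 0, 0, 0, 0.65], [0, 0, 0, 0, 0, 0, 0.65], [0, 0, -0.03, 0, 0, 0, 0.65], [0, 0, -0.04, 0, 0, 0, 0.65], [0, 0, -0.04, 0, 0, 0, 0.65], [0, 0, 0, 0, 0, 0, 0.65], [-0.03, -0.0119, 0, 0, 0, 0, 0.65], [-0.03, -0.0119, 0, 0, 0, 0, 0.65], [-0.03, -0.0119, 0, 0, 0, 0, 0.65], [-0.03, -0.0119, 0, 0, 0, 0, 0.65], [-0.03, -0.0119, 0, 0, 0, 0, 0.65], [-0.03, -0.0119, 0, 0, 0, 0, 0.65], [-0.03, -0.0119, 0, 0, 0, 0, 0.65], [0, 0, 0, 0, 0, 5, 0.65], [0, 0, 0, 0, 0, 5.5, 0.65], [0, 0, 0, 0, 0, 0, 0.65]]]'

```text
t: 22.8
tool_pos: [429.4, 149.7, 163.1]
tcp_rot: [[0.443, 0.896, -0.001], [0.896, -0.443, -0.0], [-0.001, -0.001, -1.0]]
force: [-0.3, 1.0, -0.4]
grip_width: 0.651
finger_force: 0.0
```

>>> carry_out --plan '[[[-0.0319, 0.0149, 0, 0, 0, 0, 0.65], [-0.0319, 0.0149, 0, 0, 0, 0, 0.65], [-0.0319, 0.0149, 0, 0, 0, 0, 0.65], [-0.0319, 0.0149, 0, 0, 0, 0, 0.65], [-0.0319, 0.0149, 0, 0, 0, 0, 0.65], [-0.0319, 0.0149, 0, 0, 0, 0, 0.65], [-0.0319, 0.0149, 0, 0, 0, 0, 0.65], [-0.0319, 0.0149, 0, 0, 0, 0, 0.65], [0, 0, 0, 0, 0, 0, 0.65], [0, 0, 0, 0, 0, 0, 0.65]]]'

```text
t: 24.05
tool_pos: [423.1, -131.4, 163.4]
tcp_rot: [[0.443, 0.896, -0.001], [0.896, -0.443, 0.001], [0.0, -0.001, -1.0]]
force: [1.4, -0.8, 0.4]
grip_width: 0.649
finger_force: 0.0
```

```bash
python3 snap.py 3; python3 look.py top 3 80 120 280 270
python3 -c "
from h import *
s=r.read_state();print(s['tool_pos'],s['tcp_rot'][0],s['grip_width'])
f=np.load('top3.npz');P=cloud('top',f['d'])
for tol in(5,8):
 m=(abs(P[...,2]-95)<tol)&(np.hypot(P[...,0]-568,P[...,1]-329)<45)
 print(blob('top',m,pix('top',[568,329,95])[0],95,60))
f=np.load('top0.npz');P=cloud('top',f['d'])
for x,y,z in((424,-131,78),(466,-406,92),(407,-284,75)):
 m=(abs(P[...,2]-z)<7)&(np.hypot(P[...,0]-x,P[...,1]-y)<45)
 v,u=np.nonzero(m);print(cv2.minAreaRect(plane('top',np.c_[u,v],z).astype(np.float32)))
"
```

```text
[ 423.29985511 -130.94834128  163.59190582] [ 4.42510388e-01  8.96763315e-01 -3.36100737e-04] 0.6532968228489446
(array([569. , 326.6]), np.float64(74.3), array([43.6, 26.8]), 140)
(array([568.6, 326.3]), np.float64(72.5), array([44.4, 27.4]), 147)
((423.6171875, -131.6089630126953), (48.82608413696289, 26.863080978393555), 62.81314468383789)
((466.1512756347656, -406.1622314453125), (59.16463851928711, 27.953800201416016), 68.79354858398438)
((406.9803771972656, -284.26580810546875), (42.795352935791016, 27.307453155517578), 68.30696105957031)
```

View pics/top3c80.png

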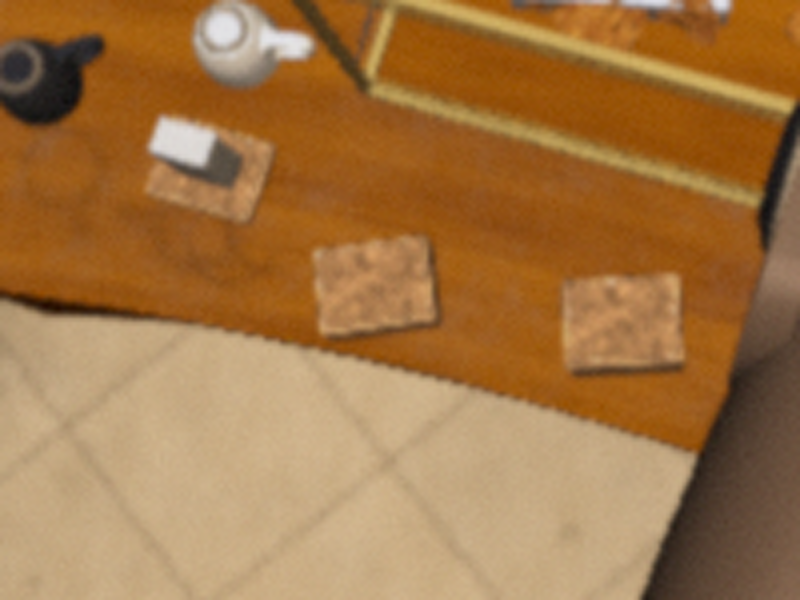

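The small carton stands on the low riser, at crop (182,143), aligned and within about 2 mm of centre. The jaws are now above the medium carton.

>>> carry_out --plan '[[[-0.0005, 0, 0.03, 0, 0, 0, 0.65], [0, 0, 0.03, 0, 0, 0, 0.65], [0, 0, 0.03, 0, 0, 0, 0.65], [0, 0, 0.025, 0, 0, 0, 0.65], [0, 0, 0.013, 0, 0, 0, 0.65], [0, 0, 0, 0, 0, 0, 0.65], [0, 0, 0, 0, 0, 0, 0.5], [0, 0, 0, 0, 0, 0, 0.35], [0, 0, 0, 0, 0, 0, 0.2], [0, 0, 0, 0, 0, 0, 0.1], [0, 0, 0, 0, 0, 0, 0.1], [0, 0, 0, 0, 0, 0, 0.1]]]'

```text
t: 25.65
tool_pos: [423.6, -132.3, 36.4]
tcp_rot: [[0.444, 0.896, 0.001], [0.896, -0.444, -0.0], [0.0, 0.001, -1.0]]
force: [-0.6, -0.3, 6.0]
grip_width: 0.304
finger_force: 31.2
```

>>> carry_out --plan '[[[0, 0, -0.01, 0, 0, 0, 0.1], [0, 0, -0.03, 0, 0, 0, 0.1], [0, 0, -0.035, 0, 0, 0, 0.1], [0, 0, -0.03, 0, 0, 0, 0.1], [0, 0, -0.02, 0, 0, 0, 0.1], [0.0318, -0.0097, 0, 0, 0, 0, 0.1], [0.0318, -0.0097, 0, 0, 0, 0, 0.1], [0.0318, -0.0097, 0, 0, 0, 0, 0.1], [0.0318, -0.0097, 0, 0, 0, 0, 0.1], [0.0318, -0.0097, 0, 0, 0, 0, 0.1], [0.0318, -0.0097, 0, 0, 0, 0, 0.1], [0.0318, -0.0097, 0, 0, 0, 0, 0.1], [0.0318, -0.0097, 0, 0, 0, 0, 0.1], [0.0318, -0.0097, 0, 0, 0, 0, 0.1], [0.0318, -0.0097, 0, 0, 0, 0, 0.1], [0, 0, 0, 0, 0, -9, 0.1], [0, 0, 0, 0, 0, -9, 0.1], [0, 0, 0, 0, 0, -9, 0.1], [0, 0, 0, 0, 0, -9, 0.1], [0, 0, 0, 0, 0, 0, 0.1]]]'

```text
t: 28.15
tool_pos: [477.2, 195.8, 160.9]
tcp_rot: [[-0.166, 0.986, -0.0], [0.986, 0.166, -0.0], [-0.0, -0.0, -1.0]]
force: [-1.2, 0.0, -0.3]
grip_width: 0.299
finger_force: 30.4
```

>>> carry_out --plan '[[[0, 0, 0.02, 0, 0, 0, 0.1], [0, 0, 0.02, 0, 0, 0, 0.1], [0, 0, 0.015, 0, 0, 0, 0.1], [0, 0, 0, 0, 0, 0, 0.1], [0, 0, 0, 0, 0, 0, 0.1]]]'

```text
t: 28.78
tool_pos: [477.7, 196.0, 106.4]
tcp_rot: [[-0.167, 0.986, 0.001], [0.986, 0.167, 0.0], [0.0, 0.001, -1.0]]
force: [0.3, -0.2, -0.2]
grip_width: 0.299
finger_force: 30.4
```

Next I go down to about z 82.5, then contact.

>>> carry_out --plan '[[[-0.0005, 0.0003, 0.01, 0, 0, 0, 0.1], [0, 0, 0.009, 0, 0, 0, 0.1], [0, 0, 0.0045, 0, 0, 0, 0.1], [0, 0, 0, 0, 0, 0, 0.1], [0, 0, 0, 0, 0, 0, 0.1]]]'

```text
t: 29.4
tool_pos: [477.7, 195.5, 82.3]
tcp_rot: [[-0.168, 0.986, -0.0], [0.986, 0.168, -0.0], [0.0, -0.0, -1.0]]
force: [-1.0, 0.3, 0.4]
grip_width: 0.302
finger_force: 30.4
```

>>> carry_out --plan '[[[0, 0, 0.001, 0, 0, 0, 0.1], [0, 0, 0, 0, 0, 0, 0.1], [0, 0, 0, 0, 0, 0, 0.1]]]'

```text
t: 29.78
tool_pos: [477.9, 195.5, 81.4]
tcp_rot: [[-0.168, 0.986, 0.0], [0.986, 0.168, 0.0], [0.0, 0.0, -1.0]]
force: [-0.6, 0.6, 0.5]
grip_width: 0.299
finger_force: 30.5
```

>>> carry_out --plan '[[[0, 0, 0.0008, 0, 0, 0, 0.1], [0, 0, 0, 0, 0, 0, 0.1], [0, 0, 0, 0, 0, 0, 0.1]]]'

```text
t: 30.15
tool_pos: [477.9, 195.5, 81.4]
tcp_rot: [[-0.168, 0.986, 0.001], [0.986, 0.168, 0.0], [0.0, 0.001, -1.0]]
force: [-3.2, -1.2, 5.9]
grip_width: 0.302
finger_force: 31.3
```

>>> carry_out --plan '[[[0, 0, 0, 0, 0, 0, 0.35], [0, 0, 0, 0, 0, 0, 0.5], [0, 0, 0, 0, 0, 0, 0.65], [0, 0, 0, 0, 0, 0, 0.65], [0, 0, -0.03, 0, 0, 0, 0.65], [0, 0, -0.04, 0, 0, 0, 0.65], [0, 0, -0.03, 0, 0, 0, 0.65], [0, 0, 0, 0, 0, 8, 0.65], [0, 0, 0, 0, 0, 8, 0.65], [0, 0, 0, 0, 0, 8, 0.65], [0, 0, 0, 0, 0, 7, 0.65], [0, 0, 0, 0, 0, 0, 0.65]]]'

```text
t: 31.65
tool_pos: [477.7, 195.5, 180.4]
tcp_rot: [[0.363, 0.932, -0.0], [0.932, -0.363, -0.0], [-0.0, -0.0, -1.0]]
force: [0.0, -0.7, 0.4]
grip_width: 0.651
finger_force: 0.0
```

>>> carry_out --plan '[[[-0.032, 0.0041, 0, 0, 0, 0, 0.65], [-0.032, 0.0041, 0, 0, 0, 0, 0.65], [-0.032, 0.0041, 0, 0, 0, 0, 0.65], [-0.032, 0.0041, 0, 0, 0, 0, 0.65], [-0.032, 0.0041, 0, 0, 0, 0, 0.65], [-0.032, 0.0041, 0, 0, 0, 0, 0.65], [-0.032, 0.0041, 0, 0, 0, 0, 0.65], [-0.032, 0.0041, 0, 0, 0, 0, 0.65], [-0.032, 0.0041, 0, 0, 0, 0, 0.65], [-0.032, 0.0041, 0, 0, 0, 0, 0.65], [-0.032, 0.0041, 0, 0, 0, 0, 0.65], [-0.032, 0.0041, 0, 0, 0, 0, 0.65]]]'

```text
t: 33.15
tool_pos: [383.4, -181.1, 180.6]
tcp_rot: [[0.362, 0.932, 0.0], [0.932, -0.362, -0.0], [0.0, 0.0, -1.0]]
force: [-0.2, 0.4, -0.3]
grip_width: 0.65
finger_force: 0.0
```

>>> carry_out --plan '[[[-0.0227, 0.0197, 0, 0, 0, 0, 0.65], [-0.0227, 0.0197, 0, 0, 0, 0, 0.65], [-0.0227, 0.0197, 0, 0, 0, 0, 0.65], [-0.0227, 0.0197, 0, 0, 0, 0, 0.65], [-0.0227, 0.0197, 0, 0, 0, 0, 0.65], [-0.0227, 0.0197, 0, 0, 0, 0, 0.65], [-0.0227, 0.0197, 0, 0, 0, 0, 0.65], [-0.0227, 0.0197, 0, 0, 0, 0, 0.65], [0, 0, 0, 0, 0, 0, 0.65], [0, 0, 0, 0, 0, 0, 0.65]]]'

```text
t: 34.4
tool_pos: [464.1, -406.1, 180.2]
tcp_rot: [[0.363, 0.932, -0.001], [0.932, -0.363, 0.001], [0.001, -0.001, -1.0]]
force: [-0.7, -0.2, 0.2]
grip_width: 0.653
finger_force: 0.0
```

```bash
python3 snap.py 4; python3 look.py side 4 190 130 390 280
python3 -c "
from h import *
s=r.read_state();print(s['tool_pos'],s['tcp_rot'][0],s['grip_width'])
f=np.load('top4.npz');P=cloud('top',f['d'])
for x,y,z in((568,328,95),(478,195,123)):
 m=(abs(P[...,2]-z)<5)&(np.hypot(P[...,0]-x,P[...,1]-y)<45)
 print(blob('top',m,pix('top',[x,y,z])[0],z,60))
"
```

```text
[ 464.18127839 -405.80787115  180.65562707] [ 3.62984215e-01  9.31795280e-01 -1.27662916e-04] 0.6529127435675423
(array([569. , 326.9]), np.float64(72.1), array([43.7, 27.1]), 138)
(array([479.5, 193.6]), np.float64(99.8), array([50.8, 27.1]), 176)
```

View pics/side4c190.png

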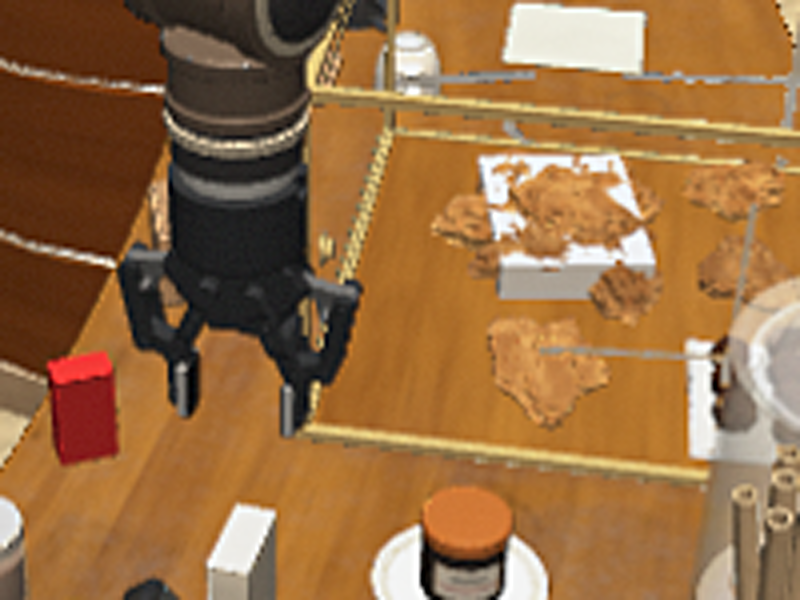

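The crop shows the open jaws above the large carton at (240,540), and the tin steady at (465,540). Medium is placed within 2 mm. Next I grip the large carton.

>>> carry_out --plan '[[[0.0003, 0.0019, 0, 0, 0, 0, 0.65], [0, 0, 0.03, 0, 0, 0, 0.65], [0, 0, 0.035, 0, 0, 0, 0.65], [0, 0, 0.035, 0, 0, 0, 0.65], [0, 0, 0.025, 0, 0, 0, 0.65], [0, 0, 0.01, 0, 0, 0, 0.65], [0, 0, 0, 0, 0, 0, 0.65], [0, 0, 0, 0, 0, 0, 0.5], [0, 0, 0, 0, 0, 0, 0.35], [0, 0, 0, 0, 0, 0, 0.2], [0, 0, 0, 0, 0, 0, 0.1], [0, 0, 0, 0, 0, 0, 0.1], [0, 0, 0, 0, 0, 0, 0.1]]]'

```text
t: 36.12
tool_pos: [466.7, -407.4, 46.6]
tcp_rot: [[0.364, 0.931, 0.001], [0.931, -0.364, -0.001], [-0.001, 0.002, -1.0]]
force: [-1.5, 0.3, 6.8]
grip_width: 0.304
finger_force: 29.3
```

>>> carry_out --plan '[[[0, 0, -0.01, 0, 0, 0, 0.1], [0, 0, -0.03, 0, 0, 0, 0.1], [0, 0, -0.03, 0, 0, 0, 0.1], [0, 0, -0.03, 0, 0, 0, 0.1], [0, 0, -0.02, 0, 0, 0, 0.1], [0.0227, -0.0199, 0, 0, 0, 0, 0.1], [0.0227, -0.0199, 0, 0, 0, 0, 0.1], [0.0227, -0.0199, 0, 0, 0, 0, 0.1], [0.0227, -0.0199, 0, 0, 0, 0, 0.1], [0.0227, -0.0199, 0, 0, 0, 0, 0.1], [0.0227, -0.0199, 0, 0, 0, 0, 0.1], [0.0227, -0.0199, 0, 0, 0, 0, 0.1], [0.0227, -0.0199, 0, 0, 0, 0, 0.1]]]'

```text
t: 37.75
tool_pos: [383.7, -179.0, 165.9]
tcp_rot: [[0.364, 0.931, 0.0], [0.931, -0.364, -0.0], [0.0, 0.0, -1.0]]
force: [0.2, 0.0, 0.1]
grip_width: 0.305
finger_force: 28.4
```

>>> carry_out --plan '[[[0.0291, -0.001, 0, 0, 0, 0, 0.1], [0.0291, -0.001, 0, 0, 0, 0, 0.1], [0.0291, -0.001, 0, 0, 0, 0, 0.1], [0.0291, -0.001, 0, 0, 0, 0, 0.1], [0.0291, -0.001, 0, 0, 0, 0, 0.1], [0.0291, -0.001, 0, 0, 0, 0, 0.1], [0.0291, -0.001, 0, 0, 0, 0, 0.1], [0, 0, 0, 0, 0, -8.5, 0.1], [0, 0, 0, 0, 0, -8.5, 0.1], [0, 0, 0, 0, 0, -8.5, 0.1], [0, 0, 0.025, 0, 0, 0, 0.1], [0, 0, 0, 0, 0, 0, 0.1], [0, 0, 0, 0, 0, 0, 0.1]]]'

```text
t: 39.38
tool_pos: [451.9, 12.4, 141.3]
tcp_rot: [[-0.072, 0.997, 0.0], [0.997, 0.072, 0.0], [-0.0, 0.0, -1.0]]
force: [0.6, -0.1, -0.2]
grip_width: 0.299
finger_force: 28.4
```

>>> carry_out --plan '[[[0, 0.0005, 0.01, 0, 0, 0, 0.1], [0, 0, 0.009, 0, 0, 0, 0.1], [0, 0, 0.004, 0, 0, 0, 0.1], [0, 0, 0, 0, 0, 0, 0.1], [0, 0, 0, 0, 0, 0, 0.1]]]'

```text
t: 40.0
tool_pos: [452.3, 12.4, 117.5]
tcp_rot: [[-0.072, 0.997, -0.0], [0.997, 0.072, 0.0], [0.0, -0.0, -1.0]]
force: [0.5, 0.6, 0.1]
grip_width: 0.303
finger_force: 28.4
```

>>> carry_out --plan '[[[0, 0, 0.0012, 0, 0, 0, 0.1], [0, 0, 0, 0, 0, 0, 0.1], [0, 0, 0, 0, 0, 0, 0.1]]]'

```text
t: 40.38
tool_pos: [452.5, 12.4, 116.6]
tcp_rot: [[-0.072, 0.997, 0.001], [0.997, 0.072, -0.0], [-0.0, 0.001, -1.0]]
force: [-0.4, -0.5, 2.3]
grip_width: 0.3
finger_force: 28.8
```

Contact. Release, lift and back away toward the robot.

>>> carry_out --plan '[[[0, 0, 0, 0, 0, 0, 0.35], [0, 0, 0, 0, 0, 0, 0.5], [0, 0, 0, 0, 0, 0, 0.65], [0, 0, 0, 0, 0, 0, 0.65], [0, 0, -0.03, 0, 0, 0, 0.65], [0, 0, -0.04, 0, 0, 0, 0.65], [0, 0, -0.04, 0, 0, 0, 0.65], [-0.03, -0.01, 0, 0, 0, 0, 0.65], [-0.03, -0.01, 0, 0, 0, 0, 0.65], [-0.03, -0.01, 0, 0, 0, 0, 0.65], [-0.03, -0.01, 0, 0, 0, 0, 0.65], [-0.03, -0.01, 0, 0, 0, 0, 0.65], [-0.03, -0.01, 0, 0, 0, 0, 0.65], [-0.03, -0.01, 0, 0, 0, 0, 0.65], [-0.03, -0.01, 0, 0, 0, 0, 0.65], [0, 0, 0, 0, 0, 0, 0.65], [0, 0, 0, 0, 0, 0, 0.65]]]'

```text
t: 42.5
tool_pos: [389.8, -232.4, 226.2]
tcp_rot: [[-0.072, 0.997, -0.0], [0.997, 0.072, 0.0], [0.0, -0.0, -1.0]]
force: [-0.5, 0.2, 1.2]
grip_width: 0.648
finger_force: 0.0
```

```bash
python3 snap.py 5; python3 look.py top 5 80 110 400 290;python3 look.py side 5 180 100 380 250
python3 -c "
from h import *
f=np.load('top5.npz');P=cloud('top',f['d'])
for x,y,z in((568,328,95),(478,195,123),(452,12,162),(609,-369,68),(302,-354,70)):
 m=(abs(P[...,2]-z)<5)&(np.hypot(P[...,0]-x,P[...,1]-y)<45)
 print(blob('top',m,pix('top',[x,y,z])[0],z,60))
"
```

```text
(array([569.1, 327.2]), np.float64(73.5), array([43.4, 26.6]), 133)
(array([479.5, 194.3]), np.float64(99.6), array([50.7, 27. ]), 179)
(array([453.9,  11.9]), np.float64(94.8), array([57.1, 27.1]), 219)
(array([ 625.1, -357.2]), np.float64(128.8), array([43.7, 18.1]), 91)
None
```

View pics/top5c80.png

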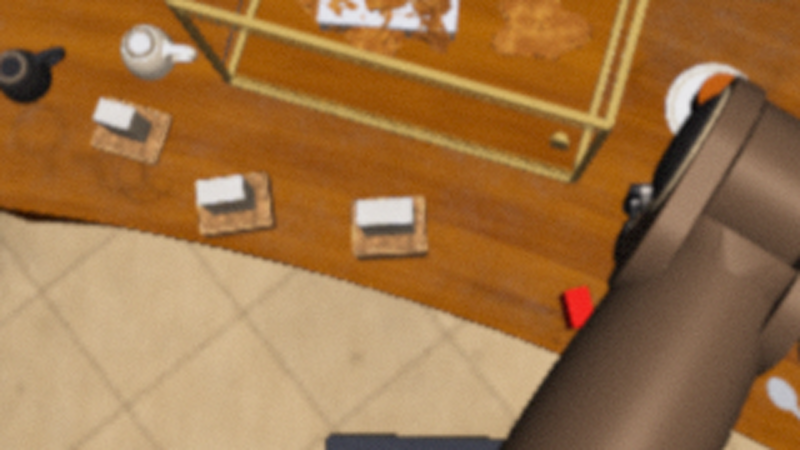

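View pics/side5c180.png

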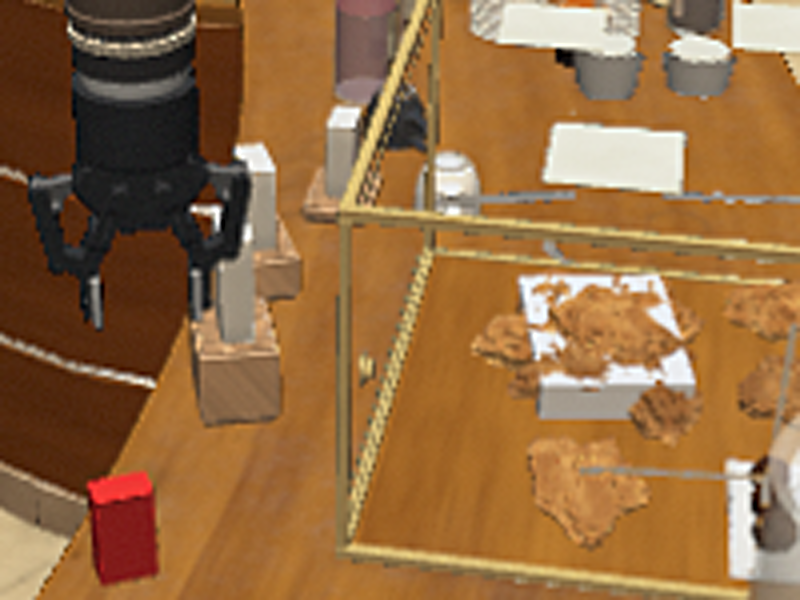

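The cartons stand on their risers at top crop (120,115), (225,190) and (385,213). They are upright, aligned and within 2 mm of centre. The tin is in the saucer at about (710,95), and the mug at (148,50) hasn't moved. The arm is clear, so I hand in.

```bash
python3 -c "
from station import r
print(r.close_job())"
```

```text
the job is handed in; nothing more can be done
None
```

I handed in the job at about 42 s: the honey tin stands in the saucer, and the small, medium and large cartons stand upright on the low, middle and tall risers. All four measured within about 2 mm of centre, except that the arm partly hid the tin in the last picture (it was centred and upright in an earlier one). The mug was seen unmoved; the spice jar was hidden in that picture and not rechecked, though nothing was moved near it.

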